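# Slide the last bottle into the packing rack

## Task

One pocket of the open-fronted cardboard packing rack is still empty: push the amber bottle that stands alone in front of the rack across the bench, sliding upright on its base, into that pocket until it stands fully home against the back wall. Only push it: do not take it between the fingers, lift it or tip it. Leave the two bottles already packed and everything else on the bench where they are.

Things in the scene. Friction and masses are not known exactly. Their poses are not given: they have to be found in the camera images.
- bottle: The bottle to push, amber glass, standing alone on the open bench before the rack: round, 235 mm tall, body 60 mm in diameter up to 135 mm height, 26 mm neck from 165 mm, black cap 32 mm wide. About 0.4 kg. Origin: centre of its underside, z up. It slides on the bench under 1.5 to 3.5 N; pushed higher than about 35 mm above the bench it may tip instead of sliding.
- rack: Fixed open-fronted rack of 6 mm cardboard, no floor (things slide in on the bench). Three pockets at y = -90, 0, +90 mm, each 84 mm wide; dividers and end walls 50 mm high, from x = -35 to +30 mm; back wall 60 mm high, inner face at x = +30 mm. x points from the open front to the back, which lies at the robot's right (-y of the world); a bottle fully home has its centre at x = 0. Origin: on the bench, home spot of the middle pocket.
- pad: Thin round paper pad, 52 mm in diameter, flat on the bench, marking the home spot of the empty pocket (nothing stands on it). It cannot be felt. Origin: its centre, where the bottle's centre should come to stand.
- packed_a: A bottle of the same kind, already packed, standing home in one of the other pockets. Origin: centre of its underside.
- packed_b: The second packed bottle, same kind, in the remaining pocket. Origin: centre of its underside.
- tape_roll: Bystander: empty cardboard tape roll lying flat beside the end of the rack that is far from the robot, 100 mm in diameter, 48 mm high. Origin: centre of its underside.
- tape_gun: Bystander: red tape dispenser behind the back wall of the rack, about 120 x 56 mm, 95 mm high. Origin: centre of its underside.
- knife: Bystander: shut utility knife lying on the bench, 150 x 22 mm, 17 mm high. Origin: centre of its underside.
- white_box: Bystander: small white box, 80 x 70 x 60 mm high, far left. Origin: centre of its underside.
- brown_box: Bystander: small brown carton, 100 x 80 x 70 mm high, far right. Origin: centre of its underside.
- cup: Bystander: grey cup, 76 mm wide at the rim, 95 mm high, at the left. Origin: centre of its underside.
There are look-alikes about, which are no part of the job. What is shaped like the bottle but pink is not meant.

How it is judged (in metres and radians):
At the end, for the whole second after the job is handed in: The bottle stands upright (within 3 degrees) and at rest on the bench in the empty pocket, within 7 mm of the back wall and its centre within 18 mm of the pad's; the packed bottles stand upright within 20 mm of where they were (x of bottle in the frame of rack above -0.007 m and horizontal distance between bottle and pad below 0.018 m and angle between each of bottle, packed_a, packed_b's own z axis and vertical below 0.05 rad and height (world z) of bottle below 0.004 m and linear speed of bottle below 0.01 m/s and not (distance of packed_a from where it was at the start of the episode above 0.02 m) and not (distance of packed_b from where it was at the start of the episode above 0.02 m)); the robot touches nothing.
It fails at once if the bottle is lifted off the bench (its base more than 12 mm up) (height (world z) of bottle above 0.012 m).
It fails at once if the bottle is tipped (leans more than 13 degrees) (angle between bottle's own z axis and vertical above 0.23 rad).
It fails at once if the bottle is taken between the fingers (the grasp point comes within 18 mm of its axis, below its top) (horizontal distance between the grasp point and bottle below 0.018 m and height (world z) of the grasp point below 0.225 m).
It fails at once if a packed bottle is moved by more than 20 mm or tipped (distance of any of packed_a, packed_b from where it was at the start of the episode above 0.02 m or not (angle between packed_a's own z axis and vertical below 0.23 rad) or not (angle between packed_b's own z axis and vertical below 0.23 rad)).
It fails at once if another thing on the bench is moved by more than 30 mm (distance of any of tape_roll, tape_gun, knife, white_box, brown_box, cup from where it was at the start of the episode above 0.03 m).
It also fails if it takes over 54 s, if anything falls off the work surface, if the arm or the gripper's body presses on something with over 40 N, if the wrist force passes 120 N, or if a joint passes its speed limit or range.

## Robot

A 6-joint arm with a two-finger parallel gripper is mounted at the origin on the work surface. World frame = base frame: x ahead of the robot, y to its left, z up, the work surface at z = 0. Lengths are in mm, angles in rad, forces in N, time in s.
With the tool pointing down it reaches from about 250 to 725 mm from the base axis. Payload 4 kg.
Tool frame: the origin (TCP) lies at the very end of the fingers, on their centre line; the grasp point (between the pads) lies 19 mm behind it (ctrl.hold_point_z is the distance from the TCP to the grasp point, in mm); x points along the fingers, y is the direction in which the jaws open and shut, and the axes are right-handed (so a half turn about x gives the same grasp; the last joint's range is limited). The gripper opens to 85 mm and grips with 20 to 120 N. Pads are 22 mm wide; open, the fingers measure 114 mm over their backs; the gripper's body (76 mm by 85 mm) begins 54 mm behind the grasp point. The pads swing forward as they close: fully open they stand 13 mm farther back than shut.
Start: joints at [1.291, 0.241, 0.005, 1.335, 0, 1.571], TCP at [138.08, 480.555, 231.306] pointing down, gripper open.
Joint ranges: [-2.72, 2.72], [-1.05, 1.87], [-1.09, 1.28], [-1.99, 2.15], [-1.42, 1.44], [-3.14, 3.14]. Speed limits (rad/s): [2.79, 2.79, 3.14, 3.14, 3.14, 3.14].

## Interface

Orientations are given as a unit quaternion [x, y, z, w].
In Python, from cell import ctrl, grab_frame, finish_job, nets gives the robot as it stands.
- The arm moves only by the shell command python3 -m creep 'ROWS' [OPENING]. ROWS is text: rows parted by semicolons, each of 6 numbers parted by spaces: the shift along the tool's x, y, z in cm, then the turn, a rotation vector about the tool's x, y, z in rad. A call has 1 to 10 rows; each row is the pose to reach, as a shift and turn from the pose measured when the call began, along the tool's axes at that moment; what a row does not reach only later rows make up. A row lasts 1/12 s, in which the tool goes at most 41.7 mm and 7.16 degrees, less where a joint would pass 70% of its speed; a pose out of reach is approached as far as the arm can. A call with a gripper value outside its range is refused whole. OPENING is the closure, from -1 (fully open) to 1 (shut), so that 0 is half open, set as the call begins (- or left out, the last holds). The fingers move at their own pace and stop on an object; the grip force is fixed at half the most. Time passes only in rows, so rows that repeat a pose let the fingers close. It gives the time, the measured TCP pose, the force and the opening at its end, in the units of the state.
- ctrl.read_state(): the state, without advancing time (a new reading comes with each control period).
- grab_frame(name): name is "scene" or "top" or "wrist"; returns a dict with "frame" (400x640x3 uint8, red, green, blue), "range_z" (400x640 float32, mm along the optical axis (not along the pixel's ray), 0 where there is no reading), "intrinsics" (3x3 intrinsics, pixels), "camera_from_world" (4x4, takes a point from world to camera coordinates); the wrist camera has in their place "hand_eye" (4x4, takes a point from camera to tool coordinates, whose origin is the TCP and whose axes are the tool frame's). Camera axes: x right, y down, z forward; pixel columns grow to the right and rows downward; lengths in mm; the calibration is good to about 2 mm. A picture is of the moment at which its call begins: read the wrist's pose just before it.
- finish_job(): hands the job in, once; it reports no verdict.
Trained networks look in the newest picture that a camera, given by its name, has taken for a name from the list of things; names that differ only in an ending like _2 or _b are one class to them, and where a whole thing is asked for, a point or a joint stands for the part that bears it (a point fixed in the world has none). Each returns a list of dicts, best first, with "confidence" (0 to 1); they miss things now and then, are a little off and sometimes report something else, mostly with a low value. They report only what shows in the picture. A call takes as long as a camera call. They do not tell look-alikes from the thing itself.
- nets.trace(thing, camera): "pixels" (400x640 bool, what is visible of it) and "bbox" ([left, top, right, bottom] in pixels, round what is visible of it).
- nets.mark_of(thing, camera): "xy" ([column, row] in pixels: a listed point, or the origin of a listed thing).
The state is a dict: "t": time; "joints": joint angles; "joint_velocities": joint speeds; "effort": joint torques, N m; "position": TCP position; "orientation": TCP orientation; "ft_force": force on the tool from outside, world axes, zero at the start; "ft_torque": the same for the moment, N m; "grip_width": finger opening in mm.
Only numpy, scipy, OpenCV 4.12 (cv2) and the standard library are available. Lean on these libraries where they do the work, as an engineer would, in place of code of your own. Each camera call takes 0.05 s, during which the arm holds its last target. There are 200 camera calls.

## Working session

There is one attempt and no reset: what is moved stays moved. The work goes in short steps, Python scripts to look and compute and a shell command to move; the robot and the scene stay as the last step left them, time stands still between calls to the robot, and variables do not carry over. Pictures are saved under pics/ and viewed, about 8 in all and at most 12, crops included, and the job is handed in when it is done.

```bash
mkdir -p pics; ls
cat > h.py <<'E'
import numpy as np, cv2
from cell import ctrl, grab_frame, nets
def world(f,u,v,z=None):
    K=f["intrinsics"];T=np.linalg.inv(f["camera_from_world"])
    r=T[:3,:3]@np.linalg.inv(K)@np.array([u,v,1.]);o=T[:3,3]
    if z is None:
        d=f["range_z"][int(v),int(u)];return o+r*d
    return o+r*(z-o[2])/r[2]
def cloud(f,m):
    v,u=np.nonzero(m&(f["range_z"]>0));d=f["range_z"][v,u]
    T=np.linalg.inv(f["camera_from_world"])
    p=(np.linalg.inv(f["intrinsics"])@np.vstack([u,v,np.ones_like(u)]))*d
    return (T[:3,:3]@p).T+T[:3,3]
E
python3 - <<'E'
from h import *
print(ctrl.read_state())
for c in("scene","top"):
    f=grab_frame(c);cv2.imwrite(f"pics/{c}1.png",f["frame"][:,:,::-1])
    print(c,np.round(np.linalg.inv(f["camera_from_world"])[:3,3]))
    for t in("bottle","packed_a","pad","rack","tape_roll","tape_gun","knife","white_box","brown_box","cup"):
        for r in nets.trace(t,c)[:5]:
            P=cloud(f,r["pixels"]);print(t,round(r["confidence"],2),np.round(r["bbox"]),np.round(np.median(P,0)) if len(P) else None, np.round(np.percentile(P,[2,98],axis=0)).tolist() if len(P) else None, f["frame"][r["pixels"]].mean(0).round())
        if t in("bottle","pad","rack"):
            for r in nets.mark_of(t,c)[:5]: print("  mark",t,round(r["confidence"],2),np.round(r["xy"]),np.round(world(f,*r["xy"],z=0)))
E
```

```text
pics
{'t': 0.0, 'joints': array([ 1.29096265e+00,  2.41451005e-01,  3.69662863e-03,  1.33518349e+00,
       -1.19205986e-05,  1.57078501e+00]), 'joint_velocities': array([-0.0007434 , -0.00092713,  0.00038371,  0.00119094,  0.00106596,
        0.00075658]), 'effort': array([ 8.57409432e-04, -3.72317147e+01,  2.52408671e+01,  1.69531902e-02,
        1.59852102e-04, -2.33382620e-07]), 'position': array([137.92470512, 479.93491853, 230.38342977]), 'orientation': array([ 0.09785929,  0.70029823, -0.09935997,  0.70009538]), 'ft_force': array([-0.35501729,  0.25361232,  0.4790167 ]), 'ft_torque': array([-0.01537796,  0.08495854, -0.01583091]), 'grip_width': 85.56701789925368}
scene [1074.  300. 1020.]
bottle 0.85 [362. 219. 393. 279.] [618. 212. 138.] [[590.0, 183.0, 8.0], [632.0, 237.0, 236.0]] [103.  62.  75.]
bottle 0.65 [396. 155. 424. 220.] [402. 202. 144.] [[248.0, 155.0, -1.0], [420.0, 223.0, 236.0]] [102.  63.  76.]
bottle 0.58 [372. 185. 405. 238.] [509. 191. 150.] [[481.0, 160.0, 7.0], [526.0, 218.0, 236.0]] [75. 58. 41.]
  mark bottle 0.96 [401. 206.] [376. 195.   0.]
  mark bot
[... 2811 characters left out ...]
 96.0]] [120.  21.  19.]
knife 0.9 [191. 240. 226. 280.] [329. 338.  13.] [[274.0, 292.0, 6.0], [385.0, 388.0, 19.0]] [91. 94. 98.]
white_box 0.57 [152. 226. 187. 261.] [386. 441.  59.] [[342.0, 402.0, 7.0], [432.0, 489.0, 64.0]] [175. 179. 168.]
brown_box 0.94 [475. 215. 516. 255.] [ 417. -487.   69.] [[367.0, -537.0, 12.0], [468.0, -449.0, 74.0]] [154. 132. 102.]
brown_box 0.49 [368. 109. 406. 146.] [ 738. -200.   46.] [[691.0, -244.0, 4.0], [784.0, -150.0, 52.0]] [113.  83.  52.]
cup 0.64 [152. 146. 186. 167.] [640. 471.  55.] [[603.0, 421.0, 2.0], [670.0, 491.0, 96.0]] [48. 50. 52.]
cup 0.39 [191. 242. 228. 282.] [326. 336.  13.] [[273.0, 290.0, -2.0], [385.0, 387.0, 19.0]] [91. 95. 99.]
```

Run:
```python
from h import *
a=cv2.imread("pics/scene1.png")
s=cv2.resize(a[130:330,190:510],(800,500),interpolation=cv2.INTER_CUBIC);cv2.imwrite("pics/crop1.png",s)
from scipy.optimize import least_squares
f=grab_frame("top");g=grab_frame("scene")
A=np.vstack([cloud(x,np.ones((400,640),bool)) for x in(f,g)]); np.save("A.npy",A)
def fit(c0,zr,R):
    q=A[(A[:,2]>zr[0])&(A[:,2]<zr[1])&(np.hypot(A[:,0]-c0[0],A[:,1]-c0[1])<60)][:,:2]
    r=least_squares(lambda c:np.hypot(*(q-c).T)-R,c0,loss="soft_l1",f_scale=1.5);return r.x.round(1),len(q)
for n,c in dict(bot=(500,186),p1=(600,205),p2=(388,195),a=(525,-187),b=(612,-190)).items():
    cap=A[(A[:,2]>230)&(np.hypot(A[:,0]-c[0],A[:,1]-c[1])<50)]
    print(n,"body",fit(c,(20,125),30),"cap",cap[:,:2].mean(0).round(1),((cap[:,:2].max(0)+cap[:,:2].min(0))/2).round(1),len(cap))
# rack walls
q=A[(A[:,2]>54)&(A[:,2]<66)&(A[:,0]>370)&(A[:,0]<690)&(A[:,1]<-205)&(A[:,1]>-250)]
p=np.polyfit(q[:,0],q[:,1],1);res=q[:,1]-np.polyval(p,q[:,0]);k=abs(res)<6;p=np.polyfit(q[k,0],q[k,1],1)
print("back top line",p,np.polyval(p,530),q[k,0].min(),q[k,0].max(),k.sum())
d=A[(A[:,2]>45)&(A[:,2]<54)&(A[:,0]>370)&(A[:,0]<690)&(A[:,1]<-145)&(A[:,1]>-210)]
h,e=np.histogram(d[:,0],np.arange(370,690,4));print([(int(e[i]),int(h[i])) for i in range(len(h)) if h[i]>4])
for x0,x1 in((380,405),(470,495)):
    w=d[(d[:,0]>x0)&(d[:,0]<x1)];print(np.polyfit(w[:,1],w[:,0],1),w.mean(0),w[:,1].min(),w[:,1].max())
pm=max(nets.trace("pad","top"),key=lambda r:r["confidence"])["pixels"];v,u=np.nonzero(pm)
print("pad",world(f,u.mean(),v.mean(),0),u.mean(),v.mean())
```

```text
bot body (array([497.1, 189.3]), 293) cap [497.7 189.4] [498.7 189.8] 243
p1 body (array([601.8, 209.5]), 554) cap [602.4 209.6] [601.9 209.4] 257
p2 body (array([388. , 195.7]), 371) cap [389.8 195.5] [390.  195.4] 232
a body (array([ 527.7, -193.8]), 826) cap [ 528.6 -192.3] [ 528.8 -194.1] 217
b body (array([ 613.3, -196.3]), 1098) cap [ 615.4 -194.4] [ 615.5 -196.4] 231
back top line [-6.20204923e-02 -1.92895797e+02] -225.76665750399388 388.71691769858614 665.1589302621841 226
[(390, 38), (394, 37), (478, 11), (482, 41), (486, 13), (554, 11), (566, 6), (570, 24), (574, 26), (642, 10), (658, 19), (662, 33), (666, 19)]
[6.31638396e-02 4.05464314e+02] [ 394.09872775 -179.93817389   49.29955571] -209.34835478412714 -150.76958215306834
[7.47472315e-02 4.97340910e+02] [ 483.94744923 -179.18336639   49.23096638] -208.6675514890818 -156.2538192981512
pad [ 438.70766453 -185.3962908     0.        ] 382.8553191489362 227.0
```

View pics/crop1.png

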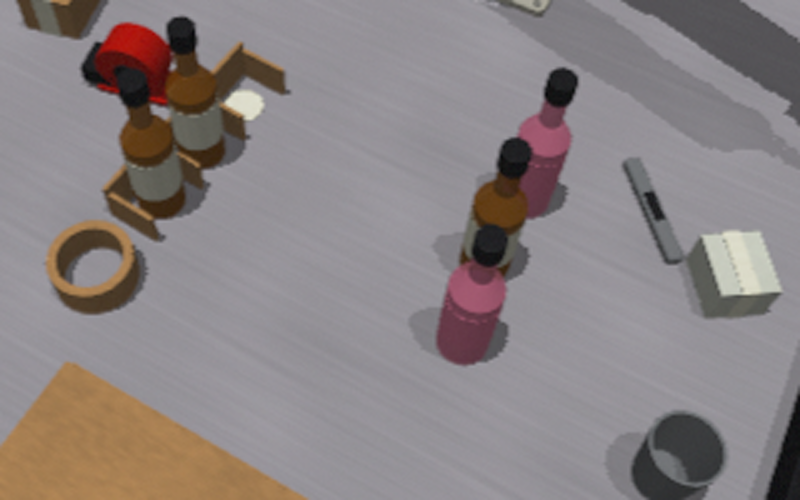

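The crop shows three alike shapes in front: pink (~(470,310) in the crop), amber (~(497,220)) and pink (~(545,165)). The two packed amber bottles are in the rack at (150,145) and (190,90), and the white pad is at (245,105). I choose the middle, amber one: full-scene pixel ~(385,218), world ≈ (497,189). Its home spot is ≈ (439,-187).

```bash
cat >> h.py <<'E'
from scipy.spatial.transform import Rotation as R
def to(pos,heading,tilt,sgn=1):
    """shift cm + rotvec in tool axes to bring TCP to pos, leaning back by tilt, jaws across heading (rad)"""
    s=ctrl.read_state();R0=R.from_quat(s["orientation"])
    d=np.array([np.cos(heading),np.sin(heading),0]);x=d*np.sin(tilt)-np.array([0,0,np.cos(tilt)])
    y=sgn*np.cross([0,0,1],d);M=R.from_matrix(np.c_[x,y,np.cross(x,y)])
    return (R0.inv().apply(np.array(pos)-s["position"])/10).round(2),(R0.inv()*M).as_rotvec().round(3)
def st():
    s=ctrl.read_state();m=R.from_quat(s["orientation"]).as_matrix()
    print("t",round(s["t"],2),"pos",s["position"].round(1),"q",s["joints"].round(3),"F",s["ft_force"].round(2),"grip",round(s["grip_width"],1),"\nx",m[:,0].round(3),"y",m[:,1].round(3),"z",m[:,2].round(3))
E
python3 - <<'E'
from h import *
st();b=np.array([497.5,189.5]);h=np.array([439,-187.]);d=h-b;a=np.arctan2(d[1],d[0]);d/=np.linalg.norm(d);print(d,a)
f=grab_frame("wrist");print(f["hand_eye"].round(2))
for s in(1,-1): print(to([*(b-90*d),280],a,np.radians(35),s))
E
```

```text
t 1.55 pos [138.1 480.6 231.3] q [ 1.291  0.241  0.005  1.335 -0.     1.571] F [-0.01  0.49 -0.29] grip 85.2 
x [ 0.  0. -1.] y [0.276 0.961 0.   ] z [ 0.961 -0.276  0.   ]
[-0.15353617 -0.98814303] -1.7249422119896816
[[   0.     -0.32    0.95 -142.05]
 [   1.      0.     -0.      1.  ]
 [   0.      0.95    0.32  -83.75]
 [   0.      0.      0.      1.  ]]
(array([-4.87, -9.12, 41.45]), array([ 1.397, -0.499, -0.44 ]))
(array([-4.87, -9.12, 41.45]), array([-1.638,  0.455, -0.516]))
```

```bash
python3 -m creep '-2 -1.5 6 0.12 -0.04 -0.04;-3 -2.4 10 0.24 -0.08 -0.08;-4 -3.3 14 0.36 -0.12 -0.12;-4.9 -4.1 18 0.48 -0.17 -0.15;-4.9 -4.8 22 0.6 -0.21 -0.19;-4.9 -5.7 26 0.72 -0.25 -0.23;-4.9 -6.6 30 0.84 -0.3 -0.26;-4.9 -7.5 34 0.96 -0.34 -0.3;-4.9 -8.3 38 1.08 -0.38 -0.34;-4.9 -9.1 41.4 1.2 -0.43 -0.38' 0.15
python3 - <<'E'
from h import *
st();b=np.array([497.5,189.5]);h=np.array([439,-187.]);d=h-b;a=np.arctan2(d[1],d[0]);d/=np.linalg.norm(d)
print(to([*(b-90*d),280],a,np.radians(35)))
E
```

```text
t: 2.43
position: [500.7, 284.2, 280.6]
orientation: [0.316, 0.399, -0.586, 0.63]
ft_force: [0.2, 2.3, 0.7]
grip_width: 36.3
t 2.43 pos [500.7 284.2 280.6] q [ 0.71   0.671  0.685  1.939 -0.375  2.218] F [0.23 2.3  0.71] grip 36.3 
x [-0.006 -0.488 -0.873] y [ 0.991  0.113 -0.07 ] z [ 0.132 -0.866  0.483]
(array([0.33, 0.99, 0.61]), array([ 0.264, -0.096, -0.083]))
```

```bash
python3 -m creep '0.2 0.5 0.3 0.13 -0.05 -0.04;0.3 1 0.6 0.26 -0.1 -0.08;0.3 1 0.6 0.26 -0.1 -0.08;0.3 1 0.6 0.26 -0.1 -0.08'
python3 - <<'E'
from h import *
st();b=np.array([497.5,189.5]);h=np.array([439,-187.]);d=h-b;a=np.arctan2(d[1],d[0]);d/=np.linalg.norm(d)
print(to([*(b-90*d),12],a,np.radians(35)))
f=grab_frame("top");g=grab_frame("scene")
cv2.imwrite("pics/s2.png",cv2.resize(g["frame"][:,200:,::-1],(800,727))[:600])
A=np.load("A.npy");
from scipy.spatial import cKDTree
t=cKDTree(A)
P=np.vstack([cloud(x,np.ones((400,640),bool)) for x in(f,g)]);P=P[t.query(P)[0]>25];P=P[P[:,2]>20]
az=np.arctan2(P[:,1],P[:,0]);r=np.hypot(P[:,0],P[:,1])
for lo in range(0,800,50):
    k=(r>=lo)&(r<lo+50)
    if k.sum()>5: print(lo,k.sum(),"z",np.percentile(P[k,2],[2,50,98]).round(),"az",np.percentile(az[k],[2,98]).round(2))
E
```

```text
t: 2.77
position: [512.3, 278.5, 277.2]
orientation: [-0.347, -0.299, 0.674, -0.579]
ft_force: [0.5, 0.2, -1.0]
grip_width: 36.1
t 2.77 pos [512.3 278.5 277.2] q [ 0.698  0.824  0.902  2.14  -0.391  2.519] F [ 0.52  0.15 -1.05] grip 36.1 
x [-0.089 -0.573 -0.815] y [ 0.989 -0.151 -0.002] z [-0.122 -0.806  0.579]
(array([ 21.63,  -0.05, -15.35]), array([ 0.003,  0.007, -0.   ]))
50 345 z [203. 287. 376.] az [-1.36  1.8 ]
100 513 z [223. 311. 390.] az [1.16 1.65]
150 580 z [278. 342. 410.] az [1.04 1.4 ]
200 924 z [343. 414. 505.] az [0.97 1.16]
250 1399 z [402. 508. 579.] az [0.92 0.98]
300 4016 z [475. 607. 624.] az [0.5  1.02]
350 6545 z [543. 624. 630.] az [0.52 1.04]
400 5850 z [559. 620. 627.] az [0.54 1.01]
450 4203 z [564. 627. 632.] az [0.58 0.79]
500 4419 z [572. 632. 637.] az [0.59 0.78]
550 5621 z [298. 635. 642.] az [0.53 0.77]
600 7955 z [318. 611. 645.] az [0.49 0.75]
650 8569 z [361. 594. 649.] az [0.51 0.74]
700 6008 z [482. 628. 659.] az [0.63 0.74]
750 3671 z [546. 630. 660.] az [0.64 0.7 ]
```

View pics/s2.png

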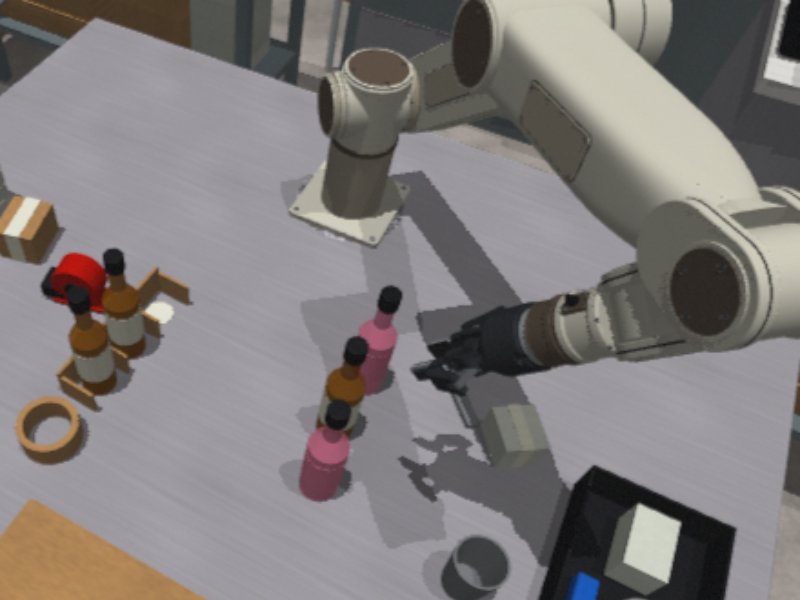

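In the picture the forearm stays well above the bottles. The gripper is leaned back behind the amber bottle at about (345,385), between the two pinks at (375,345) and (325,465). Next I lower it.

```bash
python3 -m creep '2 0 -1.4 0 0 0;4.5 0 -3.2 0 0 0;7 0 -5 0 0 0;9.5 0 -6.7 0 0 0;12 0 -8.5 0 0 0;14.5 0 -10.3 0 0 0;17 0 -12 0 0 0;19 0 -13.5 0 0 0;20.5 0 -14.5 0 0 0;21.3 0 -15.1 0 0 0'
python3 -m creep '0 0 0 0 0 0;0 0 0 0 0 0'
python3 - <<'E'
from h import *
st();b=np.array([497.5,189.5]);h=np.array([439,-187.]);d=h-b;a=np.arctan2(d[1],d[0]);d/=np.linalg.norm(d)
print(to([*(b-60*d),14],a,np.radians(35)))
f=grab_frame("wrist");g=grab_frame("scene")
cv2.imwrite("pics/s3.png",np.vstack([cv2.resize(g["frame"][150:320,270:510,::-1],(640,453))[:300],cv2.resize(f["frame"][:,:,::-1],(640,400))[100:]]))
E
```

```text
t: 3.7
position: [510.3, 279.0, 17.0]
orientation: [-0.347, -0.301, 0.673, -0.58]
ft_force: [0.1, 0.2, 0.3]
grip_width: 36.6
t: 3.87
position: [510.0, 279.3, 17.9]
orientation: [-0.347, -0.301, 0.672, -0.58]
ft_force: [0.8, 0.4, -0.0]
grip_width: 36.3
t 3.87 pos [510.  279.3  17.9] q [ 0.701  0.942  0.457  1.574 -0.391  2.516] F [ 0.79  0.37 -0.04] grip 36.3 
x [-0.085 -0.571 -0.816] y [ 0.989 -0.145 -0.002] z [-0.117 -0.808  0.577]
(array([2.09, 0.12, 2.28]), array([ 0.008,  0.005, -0.003]))
```

View pics/s3.png

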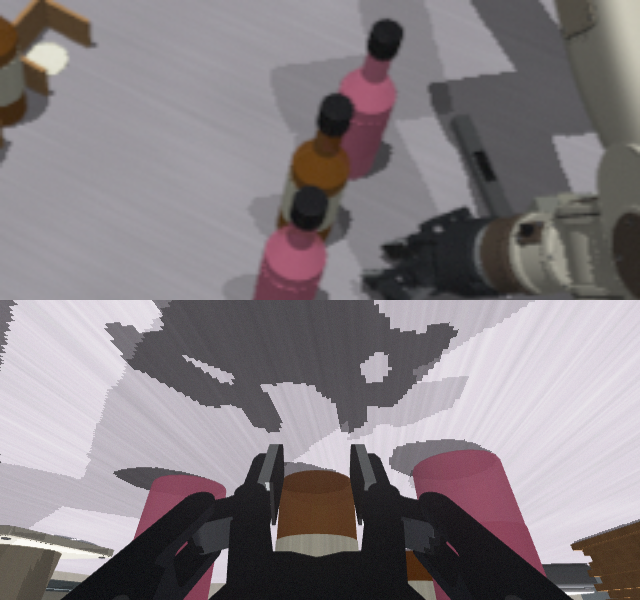

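The amber bottle sits centred between the fingertips in the wrist view, at ~(317,510). I advance towards contact.

```bash
python3 -m creep '0.4 0 0.1 0 0 0;0.8 0 0.5 0 0 0;1.2 0.05 1.1 0 0 0;1.6 0.1 1.7 0 0 0;1.95 0.1 2.2 0 0 0;2.2 0.1 2.6 0 0 0;2.5 0.1 3.0 0 0 0;2.7 0.1 3.3 0 0 0;2.9 0.1 3.6 0 0 0;3.1 0.1 3.9 0 0 0'
python3 -m creep '0.2 0 0.25 0 0 0;0.4 0 0.5 0 0 0;0.6 0 0.8 0 0 0;0.8 0 1.1 0 0 0;1 0 1.4 0 0 0;1.2 0 1.7 0 0 0;1.5 0 2.05 0 0 0;1.7 0 2.4 0 0 0;1.95 0 2.75 0 0 0;2.2 0 3.1 0 0 0'
cat > look.py <<'E'
from h import *
from scipy.optimize import least_squares
import sys
st();h=np.array([439,-187.])
A=np.vstack([cloud(f,np.ones((400,640),bool)) for f in(grab_frame("top"),grab_frame("scene"))])
s=ctrl.read_state();M=R.from_quat(s["orientation"]).as_matrix();d=M[:2,0]/np.linalg.norm(M[:2,0])
c=s["position"][:2]+33*d
cap=A[(A[:,2]>226)&(A[:,2]<245)&(np.hypot(*(A[:,:2]-c).T)<40)][:,:2]
bd=A[(A[:,2]>60)&(A[:,2]<130)&(np.hypot(*(A[:,:2]-c).T)<45)&((A[:,:2]-c)@d>-5)][:,:2]
f=lambda q,r:least_squares(lambda p:np.hypot(*(q-p).T)-r,c,loss="soft_l1",f_scale=1.5).x if len(q)>8 else c*np.nan
cc=np.r_[(cap.min(0)+cap.max(0))/2] if len(cap) else c*np.nan
b=f(bd,30);print("cap",cc.round(1),len(cap),"body",b.round(1),len(bd),"dist tcp",((cc-s["position"][:2])@d).round(1),"lat",(cc-s["position"][:2])@[-d[1],d[0]])
g=h-cc;print("to go",np.linalg.norm(g).round(1),"heading now",np.arctan2(d[1],d[0]).round(3),"need",np.arctan2(g[1],g[0]).round(3))
E
python3 look.py
```

```text
t: 4.8
position: [504.7, 230.2, 16.0]
orientation: [-0.349, -0.301, 0.672, -0.58]
ft_force: [-0.2, -0.2, 0.2]
grip_width: 36.4
t: 5.63
position: [499.1, 192.1, 15.9]
orientation: [-0.349, -0.301, 0.672, -0.58]
ft_force: [0.4, 1.9, -0.6]
grip_width: 36.2
t 5.63 pos [499.1 192.1  15.9] q [ 0.608  0.82   0.196  1.396 -0.433  2.425] F [ 0.43  1.85 -0.59] grip 36.2 
x [-0.083 -0.57  -0.818] y [ 0.989 -0.145  0.   ] z [-0.119 -0.809  0.576]
cap [495.1 159.8] 252 body [496.1 161.7] 190 dist tcp 32.0 lat 0.8374368924894872
to go 351.3 heading now -1.717 need -1.731
```

```bash
python3 -m creep '0.3 0 0.45 0 0 0;0.65 0 0.95 0 0 0;1 0 1.45 0 0 0;1.35 0 1.95 0 0 0;1.7 -0.05 2.45 0 0 0;2.05 -0.05 2.95 0 0 0;2.4 -0.05 3.45 0 0 0;2.75 -0.1 3.95 0 0 0;3.1 -0.1 4.45 0 0 0;3.45 -0.1 4.95 0 0 0'
python3 -m creep '0.35 0 0.5 0 0 0;0.7 0 1 0 0 0;1.05 0 1.5 0 0 0;1.4 0 2 0 0 0;1.75 -0.05 2.5 0 0 0;2.1 -0.05 3 0 0 0;2.45 -0.05 3.5 0 0 0;2.8 -0.1 4 0 0 0;3.15 -0.1 4.5 0 0 0;3.5 -0.1 5 0 0 0'
python3 look.py
```

```text
t: 6.57
position: [489.0, 131.4, 16.4]
orientation: [-0.348, -0.301, 0.672, -0.58]
ft_force: [0.9, 1.6, -1.0]
grip_width: 36.3
t: 7.4
position: [479.0, 70.6, 16.6]
orientation: [-0.348, -0.301, 0.672, -0.58]
ft_force: [-0.4, 1.5, -1.3]
grip_width: 36.3
t 7.4 pos [479.   70.6  16.6] q [ 0.45   0.68  -0.086  1.182 -0.497  2.264] F [-0.41  1.54 -1.3 ] grip 36.3 
x [-0.084 -0.57  -0.817] y [ 0.989 -0.146 -0.   ] z [-0.119 -0.808  0.576]
cap [475.7  37.1] 235 body [475.5  38.9] 114 dist tcp 32.9 lat 1.8569437056591291
to go 227.1 heading now -1.719 need -1.733
```

```bash
python3 -m creep '0.35 0 0.5 0 0 0;0.7 0 1 0 0 0;1.05 0 1.5 0 0 0;1.4 -0.05 2 0 0 0;1.75 -0.05 2.5 0 0 0;2.1 -0.1 3 0 0 0;2.45 -0.1 3.45 0 0 0;2.8 -0.1 3.95 0 0 0;3.15 -0.1 4.45 0 0 0;3.5 -0.1 4.95 0 0 0'
python3 -m creep '0.35 0 0.5 0 0 0;0.7 0 1 0 0 0;1.05 0 1.5 0 0 0;1.4 -0.05 2 0 0 0;1.75 -0.05 2.5 0 0 0;2.1 -0.1 3 0 0 0;2.45 -0.1 3.45 0 0 0;2.8 -0.1 3.95 0 0 0;3.15 -0.1 4.45 0 0 0;3.5 -0.1 4.95 0 0 0'
python3 look.py
python3 - <<'E'
from h import *
a=grab_frame("top")["frame"];b=grab_frame("scene")["frame"]
cv2.imwrite("pics/s4.png",np.hstack([cv2.resize(a[140:260,300:440,::-1],(400,343)),cv2.resize(b[110:230,220:360,::-1],(400,343))]))
E
```

```text
t: 8.33
position: [468.7, 9.5, 16.8]
orientation: [-0.348, -0.3, 0.673, -0.58]
ft_force: [0.2, 1.9, -0.2]
grip_width: 36.3
t: 9.17
position: [458.7, -50.9, 16.8]
orientation: [-0.348, -0.3, 0.673, -0.58]
ft_force: [0.3, 1.7, -1.6]
grip_width: 36.3
t 9.17 pos [458.7 -50.9  16.8] q [ 0.247  0.572 -0.295  0.97  -0.562  2.043] F [ 0.25  1.74 -1.63] grip 36.3 
x [-0.085 -0.571 -0.817] y [ 0.989 -0.147 -0.   ] z [-0.12  -0.808  0.577]
cap [455.2 -82.1] 232 body [454.3 -84.3] 69 dist tcp 30.8 lat 1.433713438293459
to go 106.1 heading now -1.72 need -1.724
```

View pics/s4.png

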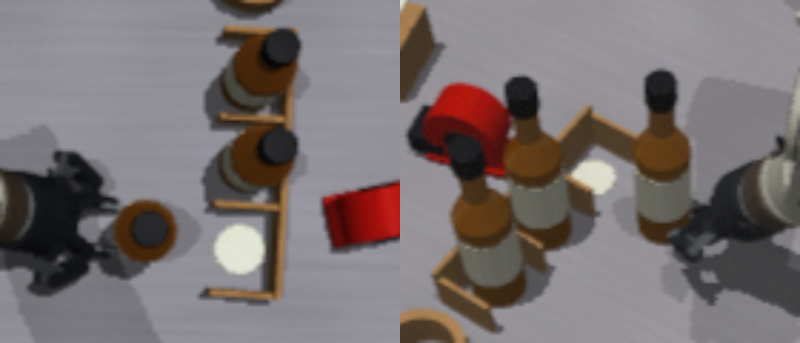

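The top view (left) shows the bottle at ~(147,232), upright and heading for the pocket with the pad at (240,248). I turn the gripper about 5° to square up with the rack while pushing on.

```bash
python3 -m creep '0.35 -0.03 0.5 -0.007 0 0.005;0.7 -0.06 1 -0.014 0 0.01;1.05 -0.1 1.5 -0.021 0 0.015;1.4 -0.13 2 -0.028 0 0.02;1.75 -0.16 2.5 -0.035 0 0.025;2.1 -0.2 3 -0.042 0 0.03;2.45 -0.23 3.45 -0.049 0 0.035;2.8 -0.26 3.95 -0.056 0 0.04;3.15 -0.29 4.45 -0.063 0 0.045;3.5 -0.32 4.95 -0.07 0 0.05'
python3 look.py
```

```text
t: 10.2
position: [446.3, -110.9, 17.0]
orientation: [-0.335, -0.315, 0.647, -0.608]
ft_force: [0.9, 0.9, -0.2]
grip_width: 36.3
t 10.2 pos [ 446.3 -110.9   17. ] q [ 0.139  0.498 -0.433  0.781 -0.602  1.815] F [ 0.87  0.93 -0.25] grip 36.3 
x [-0.036 -0.577 -0.816] y [ 0.998 -0.061 -0.   ] z [-0.05  -0.815  0.578]
cap [ 444.8 -143.1] 229 body [ 444.5 -144.8] 75 dist tcp 31.6 lat 1.1120893521819506
to go 44.3 heading now -1.634 need -1.703
```

```bash
python3 -m creep '0.2 0 0.3 0 0 0;0.4 0 0.6 0 0 0;0.6 -0.05 0.9 0 0 0;0.8 -0.1 1.2 0 0 0;1.05 -0.1 1.5 0 0 0;1.25 -0.15 1.8 0 0 0;1.45 -0.15 2.1 0 0 0;1.65 -0.2 2.4 0 0 0;1.85 -0.2 2.65 0 0 0;2.05 -0.25 2.9 0 0 0'
python3 look.py;  python3 - <<'E'
from h import *
a=grab_frame("top")["frame"];b=grab_frame("scene")["frame"]
cv2.imwrite("pics/s5.png",np.hstack([cv2.resize(a[140:260,300:440,::-1],(400,343)),cv2.resize(b[110:230,220:360,::-1],(400,343))]))
E
```

```text
t: 11.13
position: [441.0, -147.1, 17.3]
orientation: [-0.335, -0.314, 0.648, -0.608]
ft_force: [0.6, 1.7, 0.1]
grip_width: 36.1
t 11.13 pos [ 441.  -147.1   17.3] q [ 0.062  0.478 -0.469  0.713 -0.611  1.724] F [0.59 1.67 0.05] grip 36.1 
x [-0.037 -0.577 -0.816] y [ 0.998 -0.063 -0.   ] z [-0.051 -0.814  0.578]
cap [ 440.7 -177.7] 227 body [ 438.7 -190.2] 81 dist tcp 30.3 lat 1.8395472214437505
to go 9.5 heading now -1.635 need -1.755
```

View pics/s5.png

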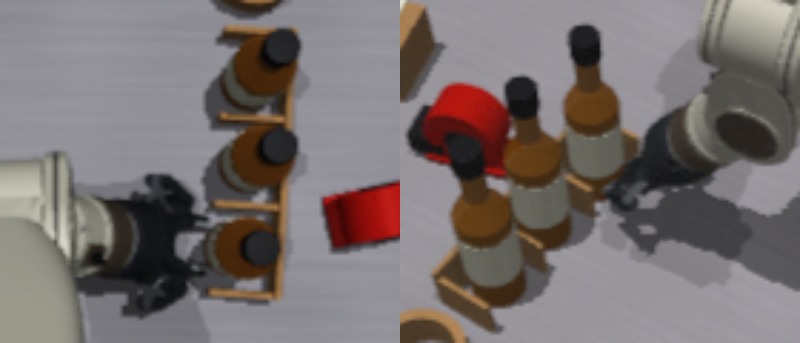

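The bottle is inside the pocket, with the fingers between the walls. I push the last few millimetres slowly, watching for the force to rise.

```bash
python3 -m creep '0.1 0 0.15 0 0 0;0.2 0 0.3 0 0 0;0.3 -0.05 0.45 0 0 0;0.4 -0.05 0.6 0 0 0;0.4 -0.05 0.6 0 0 0'; python3 -m creep '0.06 0 0.08 0 0 0;0.12 0 0.17 0 0 0;0.12 0 0.17 0 0 0'; python3 look.py
```

```text
t: 11.75
position: [439.9, -154.6, 17.7]
orientation: [-0.334, -0.314, 0.648, -0.608]
ft_force: [-0.8, 0.8, -1.5]
grip_width: 36.3
t: 12.0
position: [439.6, -156.8, 17.7]
orientation: [-0.334, -0.314, 0.648, -0.608]
ft_force: [-0.2, 0.9, -1.8]
grip_width: 36.0
t 12.0 pos [ 439.6 -156.8   17.7] q [ 0.041  0.473 -0.477  0.696 -0.614  1.7  ] F [-0.19  0.88 -1.78] grip 36.0 
x [-0.037 -0.578 -0.815] y [ 0.998 -0.064 -0.   ] z [-0.052 -0.813  0.579]
cap [ 438.6 -186.5] 225 body [ 437.4 -194. ] 74 dist tcp 29.7 lat 0.8602208191773192
to go 0.7 heading now -1.635 need -0.898
```

```bash
for i in 1; do python3 -m creep '0.06 0 0.08 0 0 0;0.12 0 0.17 0 0 0;0.12 0 0.17 0 0 0'; done; python3 -m creep '0.06 0 0.08 0 0 0;0.12 0 0.17 0 0 0;0.12 0 0.17 0 0 0'
```

```text
t: 12.35
position: [439.7, -158.1, 17.5]
orientation: [-0.335, -0.315, 0.648, -0.608]
ft_force: [0.6, 6.2, 1.5]
grip_width: 36.3
t: 12.6
position: [439.9, -158.4, 17.3]
orientation: [-0.336, -0.316, 0.646, -0.608]
ft_force: [-2.3, 11.8, 4.0]
grip_width: 36.6
```

The force rose to 12 N, so the bottle is against the wall. I back off straight.

```bash
python3 -m creep '-0.06 0 -0.08 0 0 0;-0.17 0 -0.25 0 0 0;-0.4 0 -0.6 0 0 0;-0.8 0 -1.1 0 0 0;-1.4 0 -1.9 0 0 0;-2 0 -2.8 0 0 0;-3 0 -4.2 0 0 0;-4 0 -5.6 0 0 0;-5 0 -7 0 0 0;-5 0 -7 0 0 0'
python3 - <<'E'
from h import *
from scipy.optimize import least_squares
st();f=grab_frame("top");g=grab_frame("scene")
A=np.vstack([cloud(x,np.ones((400,640),bool)) for x in(f,g)]);B=np.load("A.npy")
for n,c in dict(bot=(439,-187),a=(528,-193),b=(615,-196)).items():
  for m,X in(("before",B),("now",A)):
    k=X[np.hypot(*(X[:,:2]-c).T)<40];cap=k[k[:,2]>226][:,:2];q=k[(k[:,2]>65)&(k[:,2]<130)][:,:2]
    if len(cap): print(n,m,((cap.min(0)+cap.max(0))/2).round(1),least_squares(lambda p:np.hypot(*(q-p).T)-30,c,loss="soft_l1",f_scale=1.5).x.round(1))
cv2.imwrite("pics/s6.png",np.hstack([cv2.resize(x["frame"][r:r+120,c:c+140,::-1],(400,343)) for x,r,c in((f,140,300),(g,110,220))]))
E
```

```text
t: 13.43
position: [446.3, -70.1, 17.9]
orientation: [-0.336, -0.317, 0.645, -0.609]
ft_force: [-0.2, -0.7, -0.1]
grip_width: 36.5
t 13.43 pos [446.3 -70.1  17.9] q [ 0.223  0.512 -0.4    0.851 -0.584  1.911] F [-0.23 -0.7  -0.08] grip 36.5 
x [-0.033 -0.573 -0.819] y [ 0.998 -0.059  0.   ] z [-0.048 -0.818  0.574]
bot now [ 438.4 -188.9] [ 438.2 -189.1]
a before [ 528.8 -194.1] [ 527.8 -194. ]
a now [ 529.4 -192.9] [ 527.9 -194. ]
b before [ 615.5 -196.4] [ 614.3 -196.1]
b now [ 615.1 -195.7] [ 614.4 -196.1]
```

View pics/s6.png

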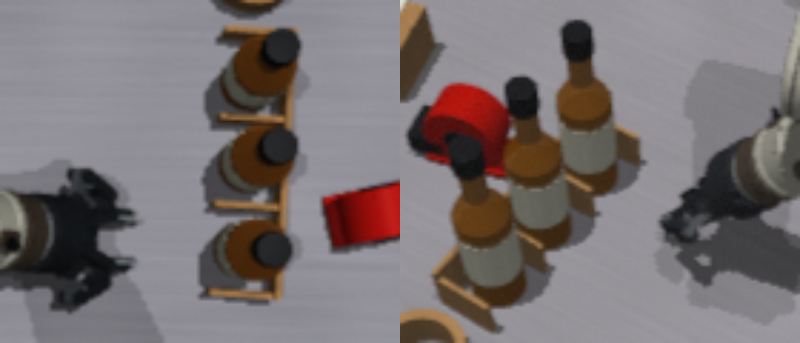

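```bash
python3 -m creep '0 0 0 0 0 0;0 0 0 0 0 0;0 0 0 0 0 0' && python3 -c "
from cell import finish_job
print(finish_job())"
```

```text
t: 13.78
position: [445.1, -72.7, 18.0]
orientation: [-0.336, -0.316, 0.647, -0.608]
ft_force: [0.3, -0.5, 0.7]
grip_width: 36.2
the job is handed in; nothing more can be done
None
```

The amber bottle now stands in the empty pocket against the back wall, and the job is handed in at about 13.8 s; no verdict was reported. I pushed it low on its body with a part-open (36 mm), leaned-back gripper, so the two fingertips cradled it and never gripped it. It slid about 380 mm to the wall, where the contact force rose to about 12 N, and I then backed straight off.

**Bottle position:** it stands upright at about (438.3, -189.0) mm, roughly 4 mm from the measured pad centre at (438.7, -185.4). It is in line with the packed bottles.

**Packed bottles:** both were within about 1.5 mm of their starting places, which is within the measuring noise.

**Robot:** it is more than 80 mm clear of the bottle and reads no contact force.

**Disagreement:** while I was pushing inside the pocket, the bottle-position estimate from the body surface was up to 12 mm off the one from the cap, probably because nearby surfaces got mixed in. The two agreed again once the gripper was clear.

**Not checked:** I did not re-measure the other things on the bench at the end. The gripper was not planned near any of them, and the pictures showed no contact.

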